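Turn the run-off valve to the conical flask

TASK

Turn the pointer handle on top of the two-way run-off valve until its pointed end aims at the spout above the conical flask, so that the next run-off goes into the flask and not into the beaker. Leave the flask and the beaker standing where they are, and let go of the handle.

Things in the scene. Friction and masses are not known exactly. Their poses are not given: they have to be found in the camera images.
- selector: Pointer handle on the valve: white upright bar 16 mm wide, 38 mm tall, from 26 mm behind its turning axis to a wedge point 60 mm ahead, black line on top of the pointed half. Turns either way about the vertical axis through its origin, 140 mm above the bench. x: to the pointed end; z: up. Flat sides lie 7 to 45 mm above the origin: grip across them at the axis, 28 mm up.
- station: Fixed two-way valve: 265 x 350 x 10 mm steel tray, column, 54 mm valve body with top 2 mm below the handle's origin, two level 12 mm spouts (tops 127 mm above the bench) ending 145 mm out, 55 degrees either side of station +x. Origin: on the handle's axis, at bench height; z up. Handle starts between the spouts, has no stop within 50 degrees of them, stays where left (friction 0.06 N m).
- flask: Conical flask of frosted plastic, 72 mm across the base, narrowing to a 28 mm neck (35 mm lip), 92 mm tall; loose, upright on the tray under the end of either one of the two spouts, about 145 mm from the handle's axis. Origin: centre of its underside, 10 mm above the bench; z up, x and y without meaning.
- beaker: Straight-sided open beaker of the same plastic, 68 mm across (74 mm at the lip), 88 mm tall; loose, upright under the other spout. Origin: centre of its underside, 10 mm above the bench; z up.
There are look-alikes about, which are no part of the job. Leave any orange look-alike of the beaker alone.

How it is judged:
By the outcome, as a careful person would: the job done as asked, in the order asked, and still so for the second after the job is handed in, with the robot touching nothing.
It also fails if it takes over 32 s, if anything falls off the work surface, if the arm or the gripper's body presses on something with over 40 N, if the wrist force passes 120 N, or if a joint passes its speed limit or range.

ROBOT

A 7-joint arm with a two-finger parallel gripper is mounted at the origin on the work surface. World frame = base frame: x ahead of the robot, y to its left, z up, the work surface at z = 0. Lengths are in m, angles in rad, forces in N, time in s.
With the tool pointing down it reaches from about 0.4 to 0.85 m from the base axis. Payload 4.4 kg.
Tool frame: the origin (TCP) lies between the finger pads; the fingertips stand 19 mm ahead of it and the grasp point (between the pads) is the TCP; z points along the fingers, y is the direction in which the jaws open and shut (so a half turn about z gives the same grasp; the last joint's range is limited). The gripper opens to 94 mm and grips with 3 to 60 N. Pads are 16 mm wide; open, the fingers measure 119 mm over their backs; the gripper's body (75 mm by 177 mm) begins 78 mm behind the grasp point.
Start: joints at [1.247, 0.628, 0.038, 1.517, -0.027, 0.996, -0.02], TCP at [0.166, -0.629, 0.224] pointing down, gripper open.
Joint ranges: [-3.06, 3.06], [-0.37, 2.12], [-1.25, 1.32], [0.18, 2.47], [-1.1, 4.24], [0.23, 1.98], [-2.94, 2.94]. Speed limits (rad/s): [2.57, 2.57, 3.14, 3.14, 3.14, 3.14, 3.14].

INTERFACE

Orientations are given as a unit quaternion [w, x, y, z].
In Python, from rig import arm, imaging gives the robot as it stands. The module is installed in compiled form; this text tells all that it offers.
- The arm moves only by the tool apply_moves, never from a script. Its argument "commands" is one flat list of numbers, 7 for each row, row after row: the turn, a rotation vector about the tool's x, y, z in rad, then the shift along the tool's x, y, z in mm, then the opening in per cent of the stroke, from 0 (shut) to 100 (fully open). In form: [wx, wy, wz, dx, dy, dz, grip, wx, wy, wz, dx, dy, dz, grip, ...]. A call has 1 to 20 rows; each row is the pose to reach, as a shift and turn from the pose commanded when the call began, along the tool's axes at that moment; what a row does not reach only later rows make up. A row lasts 1/8 s, in which the tool goes at most 62.5 mm and 10.7 degrees, less where a joint would pass 70% of its speed; a pose out of reach is approached as far as the arm can. A call with a gripper value outside its range is refused whole. The fingers move at their own pace and stop on an object; "force" is the grip in N (left out, the last holds). Time passes only in rows, so rows that repeat a pose let the fingers close. It gives the time, the measured TCP pose, the force and the opening at its end, in the units of the state.
- arm.get_state(): the state, without advancing time (a new reading comes with each control period).
- imaging.get_image(name): name is "side" or "top"; returns a dict with "pixels" (420x560x3 uint8, red, green, blue), "range_z" (420x560 float32, m along the optical axis (not along the pixel's ray), 0 where there is no reading), "K" (3x3 intrinsics, pixels), "xyz" and "rotation" of the camera in the world. Camera axes: x right, y down, z forward; pixel columns grow to the right and rows downward; lengths in m; the calibration is good to about 2 mm. A picture is of the moment at which its call begins.
- arm.sign_off(): hands the job in, once; it reports no verdict.
The state is a dict: "t": time; "joint_positions": joint angles; "qvel": joint speeds; "effort": joint torques, N m; "tool_pos": TCP position; "orientation": TCP orientation; "ft_force": force on the tool from outside, world axes, zero at the start; "moment": the same for the moment, N m; "finger_gap": finger opening in m.
Only numpy, scipy, OpenCV 4.12 (cv2) and the standard library are available. Lean on these libraries where they do the work, as an engineer would, in place of code of your own. Each camera call takes 0.05 s, during which the arm holds its last target.

## Working session

There is one attempt and no reset: what is moved stays moved. The work goes in short steps, Python scripts to look and compute and a tool call to move; the robot and the scene stay as the last step left them, time stands still between calls to the robot, and variables do not carry over. Pictures are saved under pics/ and viewed, and the job is handed in when it is done.

Besides the shell and the picture viewer there is one more tool, called as name(argument=value, ...) on one line, values as JSON. apply_moves: Moves the arm, as the interface text tells. Its arguments: {"type":"object","properties":{"commands":{"type":"array"},"force":{"type":"number"}},"required":["commands"]}

```bash
mkdir -p pics
cat > h.py <<'E'
import numpy as np, cv2
from rig import arm, imaging
def snap(n,tag):
    im=imaging.get_image(n); np.savez(f'{tag}.npz',**im)
    cv2.imwrite(f'pics/{tag}.png',im['pixels'][:,:,::-1]); return im
def pts(im):
    K=np.array(im['K']);z=im['range_z'];v,u=np.mgrid[:z.shape[0],:z.shape[1]]
    c=np.stack([(u-K[0,2])/K[0,0]*z,(v-K[1,2])/K[1,1]*z,z],-1)
    return c@np.array(im['rotation']).T+np.array(im['xyz'])
E
python3 - <<'E'
from h import *
for n in('side','top'):
    im=snap(n,n+'1'); print(n,im['xyz'],np.array(im['rotation']).round(3).tolist(),im['K'][0])
print(arm.get_state())
E
```

```text
side [0.25897135 0.4912649  0.69344593] [0.138, -0.358, 0.856, -0.346] [409.85141961   0.         281.07803169]
top [0.53839601 0.12074925 1.10000599] [0.023, -0.703, 0.71, -0.035] [431.22952447   0.         275.33975575]
{'t': 0.1, 'joint_positions': array([ 1.2471785 ,  0.62923562,  0.03848083,  1.51821421, -0.0269979 ,
        0.99632615, -0.02000156]), 'qvel': array([ 0.00093798, -0.00229357,  0.00067466, -0.00114701, -0.00040661,
       -0.00017551,  0.00025578]), 'effort': array([ 3.70118345e-03, -5.50784183e+01,  1.14754256e+00, -1.87116873e+01,
       -5.22000517e-02,  1.91751122e-02,  7.08377092e-05]), 'tool_pos': array([ 0.16560093, -0.62798369,  0.2236756 ]), 'orientation': array([-8.22669254e-04,  9.91704226e-01,  1.28538067e-01, -1.25636221e-04]), 'ft_force': array([-0.00497037, -0.04142641,  1.30675953]), 'moment': array([-0.04212852, -0.07713846, -0.00898967]), 'finger_gap': 0.09372386040595321}
```

```bash
sed -i "s/^import numpy.*/&\nfrom scipy.spatial.transform import Rotation as R/; s/np.array(im\['rotation'\])\.T/R.from_quat(np.roll(im['rotation'],-1)).as_matrix().T/" h.py; cat h.py; ls
```

```text
import numpy as np, cv2
from scipy.spatial.transform import Rotation as R
from rig import arm, imaging
def snap(n,tag):
    im=imaging.get_image(n); np.savez(f'{tag}.npz',**im)
    cv2.imwrite(f'pics/{tag}.png',im['pixels'][:,:,::-1]); return im
def pts(im):
    K=np.array(im['K']);z=im['range_z'];v,u=np.mgrid[:z.shape[0],:z.shape[1]]
    c=np.stack([(u-K[0,2])/K[0,0]*z,(v-K[1,2])/K[1,1]*z,z],-1)
    return c@R.from_quat(np.roll(im['rotation'],-1)).as_matrix().T+np.array(im['xyz'])
h.py
pics
side1.npz
top1.npz
```

View pics/side1.png

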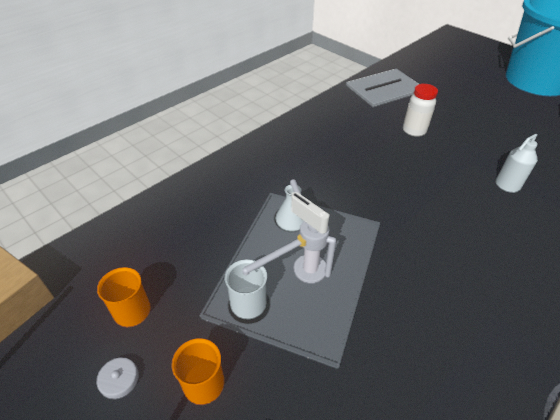

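View pics/top1.png

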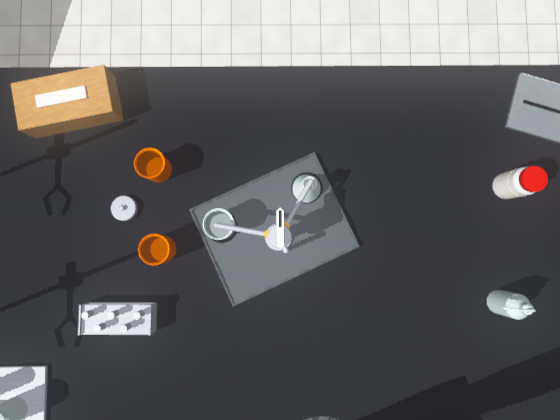

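Top view: the handle is the white bar at about (280,230), the flask is under the upper-right spout end at (306,186), and the beaker is under the left spout at (219,225). The side view agrees, with the handle at (310,212), the flask at (292,210) and the beaker at (247,288).

Possible mix-ups:
- **Handle:** the inlet stub near (286,248), or the spouts at (245,230) and (300,205).
- **Flask:** the wash bottle at (510,305) and the jar at (515,182).
- **Beaker:** the orange beakers at (150,165) and (156,250).

I'll check this in a close crop and measure.

Run:
```python
from h import *
t=dict(np.load('top1.npz'));s=dict(np.load('side1.npz'))
a=cv2.resize(t['pixels'][140:310,180:370],None,fx=3,fy=3,interpolation=2)
b=cv2.resize(s['pixels'][170:340,195:290+60],None,fx=2,fy=3,interpolation=2)
cv2.imwrite('pics/crop.png',a[:,:,::-1])
cv2.imwrite('pics/crop2.png',cv2.resize(s['pixels'][170:330,195:385],None,fx=4,fy=3.7,interpolation=2)[:,:,::-1])
for im,n in((t,'top'),(s,'side')):
    P=pts(im);g=im['pixels'].astype(int)
    reg=(P[...,2]>.172)&(P[...,2]<.2)&(im['range_z']>0)&(g.min(-1)>60)&(abs(P[...,0]-.56)<.3)&(abs(P[...,1]-.13)<.3)
    nl,lab,st,ce=cv2.connectedComponentsWithStats(reg.astype(np.uint8))
    for i in range(1,nl):
        if st[i,4]<20: continue
        q=P[lab==i]; r=cv2.minAreaRect(q[:,:2].astype(np.float32)*1000)
        print(n,'bar',st[i],q.mean(0).round(4),r)
# circles: flask lip z .102, beaker lip .098
P=pts(t)
for nm,(u,v),lo,hi in (('flask',(306,186),.085,.11),('beaker',(219,225),.085,.11)):
    m=(P[...,2]>lo)&(P[...,2]<hi); m[:v-25]=0;m[v+25:]=0;m[:,:u-25]=0;m[:,u+25:]=0
    q=P[m]; c,r=cv2.minEnclosingCircle(q[:,:2].astype(np.float32)*1000); print(nm,m.sum(),c,r)
# spouts height
m=(P[...,2]>.117)&(P[...,2]<.132); m[:150]=0;m[290:]=0;m[:,:190]=0;m[:,360:]=0
nl,lab,st,ce=cv2.connectedComponentsWithStats(m.astype(np.uint8))
for i in range(1,nl):
    if st[i,4]>15:
        q=P[lab==i]; print('sp',st[i],q.mean(0).round(4), cv2.fitLine(q[:,:2].astype(np.float32),2,0,.01,.01).ravel())
```

```text
top bar [276 208   8  40 270] [0.5716 0.0959 0.184 ] ((573.1639404296875, 96.6331787109375), (14.766672134399414, 82.95915222167969), 89.38335418701172)
side bar [292 192  37  32 485] [0.5713 0.1011 0.1827] ((575.9478759765625, 98.46662902832031), (17.961339950561523, 86.94925689697266), 88.966796875)
flask 81 (678.42236328125, 23.529844284057617) 16.935073852539062
beaker 222 (585.7695922851562, 237.00119018554688) 36.32905578613281
sp [284 179  30  50 283] [0.6302 0.0518 0.1251] [ 0.8633798  -0.5045546   0.6301904   0.05181874]
sp [214 223  55  16 294] [0.5714 0.1808 0.125 ] [0.18561018 0.98262346 0.57137823 0.18082412]
sp [282 246   7   8  34] [0.5247 0.0822 0.1216] [0.92682964 0.3754821  0.52474624 0.08216172]
```

View pics/crop.png

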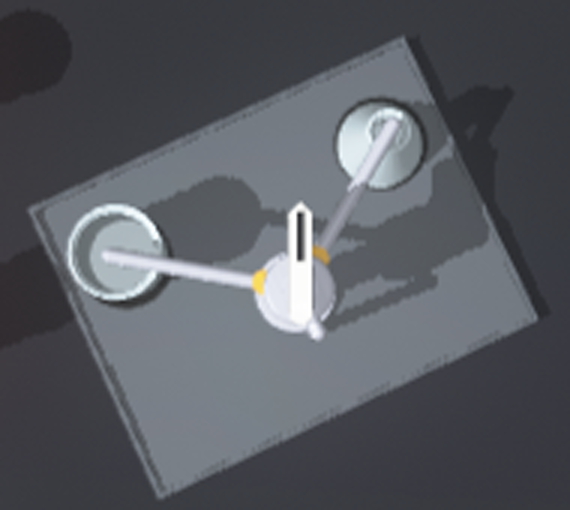

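View pics/crop2.png

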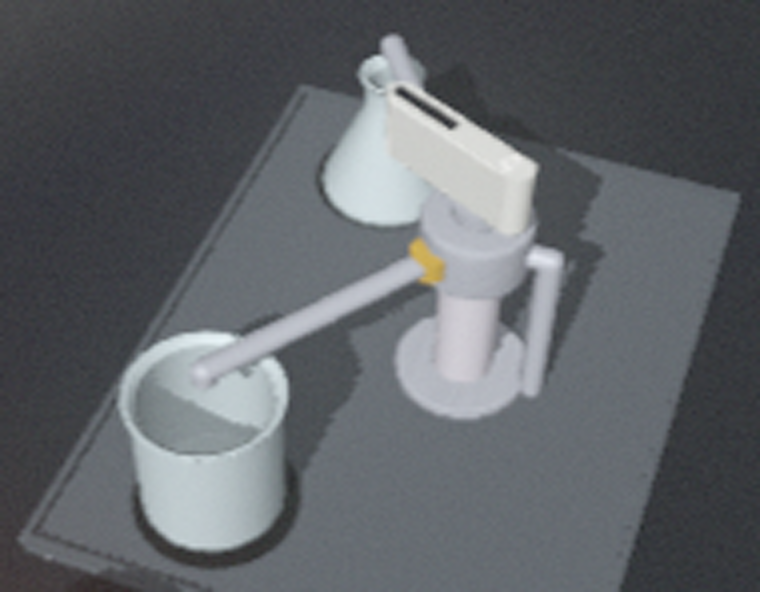

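```bash
cat > rel.py <<'E'
from h import *
def rel(p,yaw):
    s=arm.get_state(); r0=R.from_quat(np.roll(s['orientation'],-1))
    y=np.deg2rad(yaw); M=np.array([[np.cos(y),np.sin(y),0],[np.sin(y),-np.cos(y),0],[0,0,-1]])
    rv=(r0.inv()*R.from_matrix(M)).as_rotvec(); d=r0.inv().apply(np.array(p)-s['tool_pos'])*1000
    print('t',s['t'],'rv',rv.round(4),'d',d.round(1))
E
python3 - <<'E'
from rel import *
rel([.5555,.0965,.30],0); rel([.5555,.0965,.168],0)
t=dict(np.load('top1.npz'));P=pts(t)
for u,v in((515,305),(525,310),(518,182),(322,418)): print(P[v-6:v+7,max(0,u-12):u+12].reshape(-1,3)[np.argmax(P[max(0,v-6):v+7,max(0,u-12):u+12,2])] if v<410 else P[v,u])
E
```

```text
t 0.1 rv [-0.0016  0.0003  0.2578] d [ 561.7 -601.3  -75.3]
t 0.1 rv [-0.0016  0.0003  0.2578] d [ 561.7 -601.    56.7]
[0.53839601 0.12074925 1.10000599]
[0.53839601 0.12074925 1.10000599]
[0.53839601 0.12074925 1.10000599]
[ 1.09508697e-01 -7.43361423e-03 -8.97009279e-05]
```

apply_moves(commands=[0,0,0,0,0,-62,100,0,0,0,0,0,-124,100,0,0,0,40,-40,-135,100,0,0,0.26,562,-601,-135,100,0,0,0.26,562,-601,-135,100,0,0,0.26,562,-601,-135,100,0,0,0.26,562,-601,-135,100,0,0,0.26,562,-601,-135,100,0,0,0.26,562,-601,-135,100,0,0,0.26,562,-601,-135,100,0,0,0.26,562,-601,-135,100,0,0,0.26,562,-601,-135,100,0,0,0.26,562,-601,-135,100,0,0,0.26,562,-601,-135,100,0,0,0.26,562,-601,-135,100,0,0,0.26,562,-601,-135,100,0,0,0.26,562,-601,-135,100,0,0,0.26,562,-601,-135,100,0,0,0.26,562,-601,-135,100], force=10)

```text
t: 2.48
tool_pos: [0.5557, 0.0938, 0.3598]
orientation: [0.001, 1.0, -0.003, 0.0]
ft_force: [-0.0, -0.1, 0.2]
finger_gap: 0.0945
```

Run:
```python
from rel import *
s=arm.get_state();print(s['tool_pos'],s['joint_positions'],s['ft_force'])
rel([.5555,.0965,.168],0)
snap('side','side2')
```

```text
[0.55565274 0.09376931 0.3597782 ] [-0.04540004  0.38778416 -0.25485589  1.55924125  0.10325942  1.20778113
 -1.89484604] [-0.01940903 -0.09055546  0.23878371]
t 2.475 rv [ 0.001  -0.0002 -0.0052] d [ -0.2  -2.9 191.8]
```

View pics/side2.png

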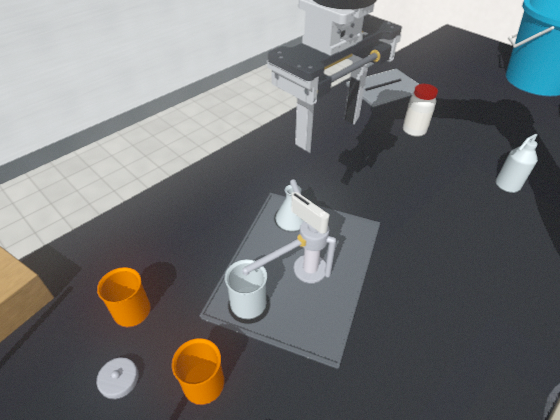

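The side view shows the gripper open above the valve with nothing disturbed (handle at (310,212)). Next I'll descend, keeping the lateral position as commanded.

apply_moves(commands=[0,0,0,0,0,60,100,0,0,0,0,0,110,100,0,0,0,0,0,150,100,0,0,0,0,0,175,100,0,0,0,0,0,191,100,0,0,0,0,0,191,100,0,0,0,0,0,191,100])

```text
t: 3.4
tool_pos: [0.5568, 0.0959, 0.1696]
orientation: [-0.0, 1.0, -0.001, 0.001]
ft_force: [0.9, -1.0, -0.4]
finger_gap: 0.094
```

Run:
```python
from rel import *
s=arm.get_state();print(s['tool_pos'],s['qvel'].round(3),s['ft_force'])
rel([.5555,.0965,.168],0)
im=snap('side','side3')
cv2.imwrite('pics/side3c.png',cv2.resize(im['pixels'][130:330,195:385],None,fx=3,fy=3,interpolation=2)[:,:,::-1])
```

```text
[0.55679978 0.09593059 0.16959092] [-0.002 -0.006 -0.001 -0.003 -0.    -0.002  0.001] [ 0.87573363 -0.97808399 -0.39439974]
t 3.4 rv [-0.0004 -0.0021 -0.0026] d [-1.3 -0.6  1.6]
```

View pics/side3c.png

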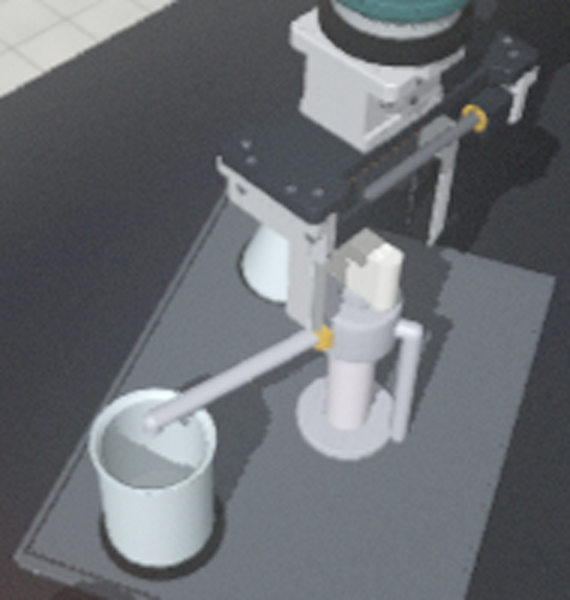

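The fingers straddle the bar at the axis and clear the spouts. Closing now.

apply_moves(commands=[0,0,0,-1,0,1,10,0,0,0,-1,0,1,10,0,0,0,-1,0,1,10,0,0,0,-1,0,1,10,0,0,0,-1,0,1,10,0,0,0,-1,0,1,10,0,0,0,-1,0,1,10,0,0,0,-1,0,1,10], force=20)

```text
t: 4.45
tool_pos: [0.5549, 0.0981, 0.1675]
orientation: [-0.002, 1.0, -0.001, 0.0]
ft_force: [0.3, 9.3, -3.3]
finger_gap: 0.0178
```

Run:
```python
from rel import *
s=arm.get_state();print(s)
rel([.5555,.0965,.168],-30.3)
```

```text
{'t': 4.45, 'joint_positions': array([-0.07537667,  0.582199  , -0.22455761,  1.81909353,  0.17459961,
        0.75836368, -1.96386056]), 'qvel': array([-0.01137528,  0.00328435, -0.03471705, -0.00494298, -0.02979207,
       -0.02193743, -0.00053079]), 'effort': array([ 4.87499893e+00, -5.02904356e+01,  2.78858051e+00, -1.48489398e+01,
        2.08000571e+00,  1.11485939e+00,  1.88407162e-02]), 'tool_pos': array([0.5549461 , 0.09805465, 0.16747486]), 'orientation': array([-1.60060287e-03,  9.99998225e-01, -9.77047761e-04,  1.83552976e-04]), 'ft_force': array([ 0.272426  ,  9.29359344, -3.2786622 ]), 'moment': array([ 2.10916072,  0.01477109, -0.00660188]), 'finger_gap': 0.017830896711713378}
t 4.45 rv [-3.200e-03  5.000e-04  5.269e-01] d [ 0.6  1.6 -0.5]
```

apply_moves(commands=[0,0,0,0,-2,0,10,0,0,0.1,0,-2,0,10,0,0,0.2,0,-2,0,10,0,0,0.3,0,-2,0,10,0,0,0.4,0,-2,0,10,0,0,0.48,0,-2,0,10,0,0,0.53,0,-2,0,10,0,0,0.53,0,-2,0,10,0,0,0.53,0,-2,0,10,0,0,0.53,0,-2,0,10])

```text
t: 5.7
tool_pos: [0.5554, 0.1006, 0.1675]
orientation: [-0.002, 0.965, -0.262, 0.0]
ft_force: [1.7, 5.5, -2.0]
finger_gap: 0.016
```

Run:
```python
from rel import *
s=arm.get_state();print(s['ft_force'],s['moment'],s['finger_gap'],s['tool_pos'])
rel([.5555,.0965,.168],-30.5)
im=snap('side','side4')
cv2.imwrite('pics/side4c.png',cv2.resize(im['pixels'][130:330,195:385],None,fx=3,fy=3,interpolation=2)[:,:,::-1])
```

```text
[ 1.67532178  5.5180206  -1.99878864] [ 1.21612298 -0.16700697 -0.01787842] 0.016045904897784645 [0.55538758 0.10062448 0.16748252]
t 5.7 rv [-0.0033  0.0005  0.0018] d [ 2.2  3.5 -0.5]
```

View pics/side4c.png

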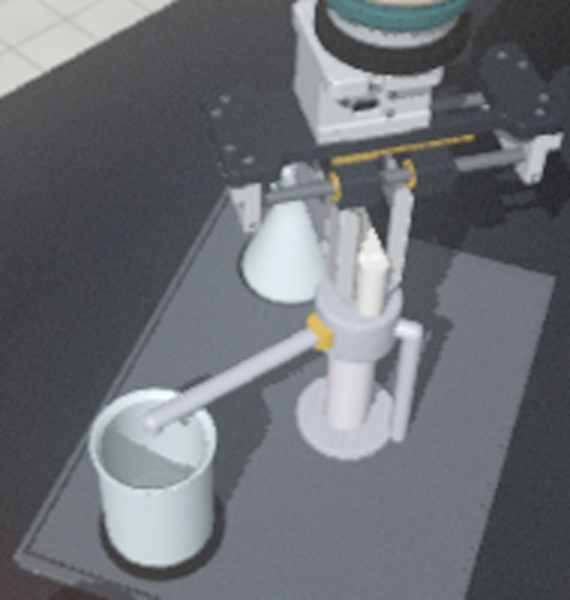

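The handle has turned with the grip (tool yaw about −30.4°). I'll relieve the side load, open and lift.

apply_moves(commands=[0,0,0,-1,-2,0,10,0,0,0,-1,-2,0,10,0,0,0,-1,-2,0,60,0,0,0,-1,-2,0,60,0,0,0,-1,-2,0,60,0,0,0,-1,-2,0,60,0,0,0,-1,-2,-30,60,0,0,0,-1,-2,-80,60,0,0,0,-1,-2,-140,60,0,0,0,-50,-2,-180,60,0,0,0,-110,-2,-180,60,0,0,0,-170,-2,-180,60,0,0,0,-170,-60,-180,60,0,0,0,-170,-60,-180,60,0,0,0,-170,-60,-180,60])

```text
t: 7.62
tool_pos: [0.439, 0.2353, 0.3473]
orientation: [0.0, 0.965, -0.263, -0.0]
ft_force: [-0.5, -0.9, 1.4]
finger_gap: 0.0566
```

Run:
```python
from rel import *
s=arm.get_state();print(s['t'],s['ft_force'],s['finger_gap'],s['tool_pos'])
snap('side','side5');im=snap('top','top5')
cv2.imwrite('pics/top5c.png',cv2.resize(im['pixels'][140:310,180:370],None,fx=3,fy=3,interpolation=2)[:,:,::-1])
```

```text
7.625 [-0.47807277 -0.90836583  1.39187214] 0.05659905645975282 [0.43899179 0.23528864 0.34732871]
```

View pics/top5c.png

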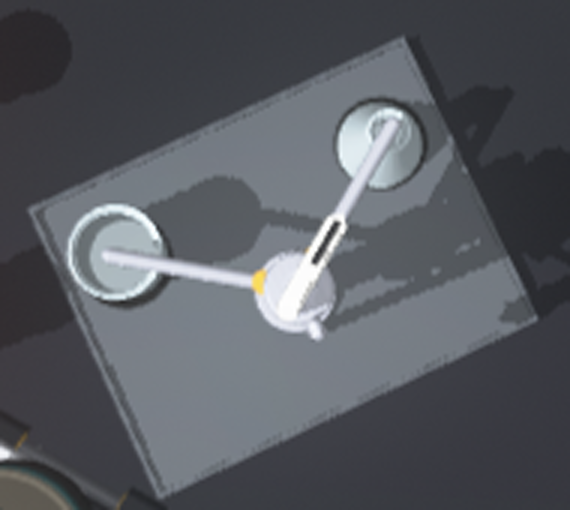

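View pics/side5.png

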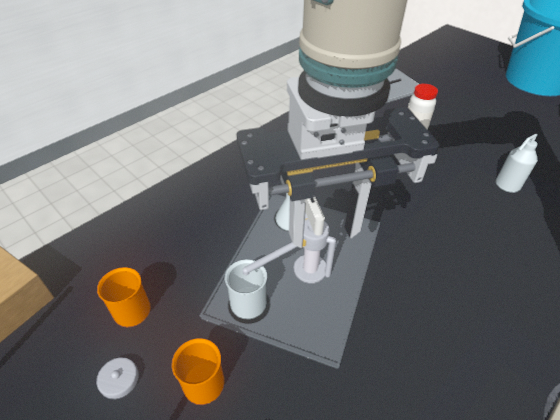

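The top view shows the pointed half, at full-image (289,222), lying along the flask spout, which ends near (310,182). The flask and beaker haven't moved. One numeric check of the angle comes next.

Run:
```python
from h import *
for f in('top1','top5'):
    im=dict(np.load(f+'.npz'));P=pts(im);g=im['pixels'].astype(int);z=P[...,2]
    box=np.zeros(z.shape,bool);box[150:290,195:360]=1
    box&=(P[...,0]>.5)
    m=box&(z>.172)&(z<.2);q=P[m][:,:2].astype(np.float32)
    print(f,'bar',cv2.minAreaRect(q*1000),np.rad2deg(np.arctan(np.divide(*cv2.fitLine(q,2,0,.01,.01).ravel()[1::-1]))))
    m=box&(z>.117)&(z<.132)&(P[...,0]>.61)&(P[...,1]<.1);l=cv2.fitLine(P[m][:,:2].astype(np.float32),2,0,.01,.01).ravel();print('spout',np.rad2deg(np.arctan(l[1]/l[0])))
    for n,(u,v) in(('flask',(306,186)),('beaker',(219,225))):
        m=(z>.085)&(z<.11);b=np.zeros_like(m);b[v-25:v+25,u-25:u+25]=1
        print(n,cv2.minEnclosingCircle(P[m&b][:,:2].astype(np.float32)*1000))
```

```text
top1 bar ((573.1639404296875, 96.6331787109375), (14.766672134399414, 82.95915222167969), 89.38335418701172) -0.53354
spout -30.986155
flask ((678.42236328125, 23.529844284057617), 16.935073852539062)
beaker ((585.7695922851562, 237.00119018554688), 36.32905578613281)
top5 bar ((570.1363525390625, 87.6016845703125), (15.796518325805664, 83.96675872802734), 59.634300231933594) -30.494307
spout -30.708286
flask ((677.9197998046875, 23.61115264892578), 17.111000061035156)
beaker ((585.88623046875, 237.0815887451172), 36.42755126953125)
```

```bash
python3 -c "
from rig import arm
print(arm.sign_off())"
```

```text
the job is handed in; nothing more can be done
None
```

The valve handle now points at the spout above the flask. I gripped it across its flat sides at the axis, turned it about 30° clockwise seen from above, let go and moved the arm clear. I handed the job in at about 7.7 s.

- **Aim:** in the last top view the handle lies at −30.5° and the flask spout at −30.7°, so they agree within about half a degree.
- **Flask and beaker:** both measured within 0.6 mm of where they started.
- **Disagreement:** the gripped handle put the axis about 3–4 mm further in y than the camera did. This caused a side load of up to about 9 N at the readings I took, and I eased the grip sideways to reduce it before opening the fingers. The angle was not affected.

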